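# Sweep loose tube caps into the catch pan

## Robot

A 6-joint arm with a two-finger parallel gripper is mounted at the origin on the work surface. World frame = base frame: x ahead of the robot, y to its left, z up, the work surface at z = 0. Lengths are in m, angles in rad, forces in N, time in s.
With the tool pointing down it reaches from about 0.375 to 0.925 m from the base axis. Payload 5.7 kg.
Tool frame: the origin (TCP) lies between the finger pads; the fingertips stand 25 mm ahead of it and the grasp point (between the pads) lies 6 mm ahead of it; z points along the fingers, y is the line along which they close (so a half turn about z gives the same grasp; the last joint's range is limited). The gripper opens to 88 mm and grips with 3 to 60 N. Pads are 20 mm wide; open, the fingers measure 115 mm over their backs; the gripper's body (75 mm by 178 mm) begins 61 mm behind the grasp point.
Start: joints at [-1.339, 0.359, 1.51, -0, 1.272, -0.115], TCP at [0.204, -0.564, 0.248] pointing down, gripper open.
Joint ranges: [-2.97, 2.97], [-1.01, 2.36], [0.21, 2.38], [-0.96, 4.11], [0.2, 2.71], [-2.98, 2.98]. Speed limits (rad/s): [2.39, 2.39, 3.14, 3.14, 3.14, 3.14].

## Interface

Orientations are given as a unit quaternion [w, x, y, z].
In Python, from station import env gives the robot as it stands. The module is installed in compiled form; this text tells all that it offers. Calls block until the motion is done:
- env.move_to(position, orientation): joint-space move of the TCP to a pose.
- env.move_linear(position, velocity=0.15, ori=None): straight line of the TCP; ori=None keeps the orientation; velocity is the mean speed in m/s.
- env.set_joints(angles): joint-space move.
- env.ungrasp() and env.close(f_grip=None): open the fingers fully, or close them until they stop; f_grip is the grip in N (None keeps the last).
- env.dwell(seconds).
- env.inverse_kinematics(position, orientation): joint angles nearest the present ones, or None.
- env.get_obs(): the state.
- env.get_image(name): name is "scene" or "side" or "wrist"; returns a dict with "pixels" (400x640x3 uint8, red, green, blue), "depth" (400x640 float32, m along the optical axis (not along the pixel's ray), 0 where there is no reading), "fx", "fy", "cx", "cy" (pixels), "k1" (the pictures are not rectified: a ray, as slopes to the right and down, at radius r is drawn at 1 + k1 r^2 times it, then the intrinsics apply), "camera_from_world" (4x4, takes a point from world to camera coordinates). Camera axes: x right, y down, z forward; pixel columns grow to the right and rows downward; lengths in m; the calibration is good to about 2 mm. A picture is of the moment at which its call begins.
A pose or a line that the arm cannot do raises env.MotionError and nothing moves.
- env.sign_off(): hands the job in; it is judged then, once.
The state is a dict: "time_s": time; "qpos": joint angles; "joint_vel": joint speeds; "joint_torque": joint torques, N m; "tcp_pos": TCP position; "ee_rot": TCP orientation; "force": force on the tool from outside, world axes, zero at the start; "torque": the same for the moment, N m; "opening": finger opening in m; "finger_force": force on a finger pad.
Only numpy, scipy, OpenCV 4.12 (cv2) and the standard library are available. Lean on these libraries where they do the work, as an engineer would, in place of code of your own. Each camera call takes 0.05 s, during which the arm holds its last target. There are 200 camera calls.

## Task

Three loose screw caps lie on the lab bench: with the fingers closed, sweep them across the bench through the open side of the low metal catch pan until all three lie flat and wholly inside it. Push them gently along the bench without picking them up, tipping them over or flicking them, and leave everything else on the bench, including the small lidded pot standing among the caps, where it is.

Things in the scene. Friction and masses are not known exactly. Their poses are not given: they have to be found in the camera images.
- cap1: loose blue plastic screw cap from a sample tube, a squat ribbed disc 35 mm in diameter and 14 mm high, 11 to 18 g, lying flat on the bench; origin at the centre of its underside; slides easily when pushed from the side
- cap2: loose blue plastic screw cap from a sample tube, a squat ribbed disc 35 mm in diameter and 14 mm high, 11 to 18 g, lying flat on the bench; origin at the centre of its underside; slides easily when pushed from the side
- cap3: loose blue plastic screw cap from a sample tube, a squat ribbed disc 35 mm in diameter and 14 mm high, 11 to 18 g, lying flat on the bench; origin at the centre of its underside; slides easily when pushed from the side
- pan: three-sided steel pan fixed to the bench; inside 140 mm deep (x) by 220 mm wide (y); dark walls 4 mm thick, 25 mm high on its +x, +y and -y sides; the -x side is fully open without a lip, the floor flush with the bench. Origin at the centre of the floor: mouth at x = -70 mm, back wall at x = +70 mm, +x points inwards. The mouth faces roughly the robot's right (world -y)
- pot: upright sample pot with a blue lid, 44 mm in diameter and 45 mm high, 0.12 kg, standing in the row among the caps; origin at the centre of its underside; not to be moved
- weight: steel balance weight, 30 mm in diameter and 40 mm high, standing on the bench on the robot's side of the work; origin at the centre of its underside; not to be moved
- beaker: open glass beaker, 60 mm in diameter and 50 mm high, standing to the right of the caps; origin at the centre of its underside; not to be moved
- dish: closed glass culture dish, 90 mm in diameter and 15 mm high, on the far side of the work; origin at the centre of its underside; not to be moved
- jar: amber glass jar with a blue cap, 60 mm in diameter and 70 mm high, standing at the far right; origin at the centre of its underside; not to be moved
Things that resemble listed ones, but are neither listed nor needed, are in the scene too. What is shaped like the cap1 but pink is not meant. Leave any white or yellow look-alike of the cap2 alone.

How it is judged:
By the outcome, as a careful person would: the job done as asked, in the order asked, and still so for the second after the job is handed in, with the robot touching nothing.
It also fails if it takes over 72 s, if anything falls off the work surface, if the arm or the gripper's body presses on something with over 40 N, if the wrist force passes 120 N, or if a joint passes its speed limit or range.

## Working session

There is one attempt and no reset: what is moved stays moved. The work goes in short steps, each a Python script; the robot and the scene stay as the last script left them, time stands still between calls to the robot, and variables do not carry over. Pictures are saved under pics/ and viewed, at most 10 in all, crops included, and the job is handed in when it is done.

```bash
mkdir -p pics
cat > h.py <<'E'
import numpy as np, cv2
from station import env
def grab(n):
    im=env.get_image(n); im['T']=np.array(im['camera_from_world']); return im
def save(im,f,crop=None,s=1):
    p=im['pixels'][:,:,::-1]
    if crop: p=p[crop[1]:crop[3],crop[0]:crop[2]]
    cv2.imwrite('pics/'+f,cv2.resize(p,None,fx=s,fy=s,interpolation=cv2.INTER_CUBIC))
def und(im,u,v):
    x=(np.asarray(u,float)-im['cx'])/im['fx']; y=(np.asarray(v,float)-im['cy'])/im['fy']
    a,b=x.copy(),y.copy()
    for _ in range(20):
        k=1+im['k1']*(a*a+b*b); a,b=x/k,y/k
    return a,b
def plane(im,u,v,z):
    a,b=und(im,u,v); R=im['T'][:3,:3]; c=-R.T@im['T'][:3,3]
    d=np.stack([a,b,np.ones_like(a)],-1)@R
    return c+d*((z-c[2])/d[...,2])[...,None]
def cloud(im):
    v,u=np.mgrid[0:400,0:640]; a,b=und(im,u,v); z=im['depth']
    P=np.stack([a*z,b*z,z],-1)-im['T'][:3,3]
    return P@im['T'][:3,:3]
E
python3 - <<'E'
from h import *
for n in ['scene','side','wrist']:
    im=grab(n); save(im,n+'0.png'); R=im['T'][:3,:3]; print(n,(-R.T@im['T'][:3,3]).round(3),R[2].round(2),im['fx'],im['k1'])
print({k:np.round(v,3) for k,v in env.get_obs().items()})
E
```

```text
scene [ 1.119 -0.271  0.769] [-0.58  0.22 -0.79] 431.13528594066184 -0.050171097251851274
side [0.195 0.594 0.544] [ 0.42 -0.71 -0.57] 368.0165299481045 -0.05899596494116155
wrist [ 0.266 -0.54   0.384] [-0.23 -0.08 -0.97] 356.5224285666817 -0.01451328601226101
{'time_s': np.float64(0.15), 'qpos': array([-1.339,  0.359,  1.511, -0.   ,  1.272, -0.115]), 'joint_vel': array([-0.001, -0.003, -0.003,  0.001,  0.   , -0.   ]), 'joint_torque': array([-0.0000e+00, -5.1576e+01, -2.7101e+01,  6.8000e-02,  3.1000e-02,
       -0.0000e+00]), 'tcp_pos': array([ 0.204, -0.564,  0.247]), 'ee_rot': array([-0.001,  0.985,  0.173, -0.   ]), 'force': array([-0.986,  0.522, -0.3  ]), 'torque': array([ 0.054,  0.015, -0.019]), 'finger_force': np.float64(0.0), 'opening': np.float64(0.088)}
```

View pics/scene0.png

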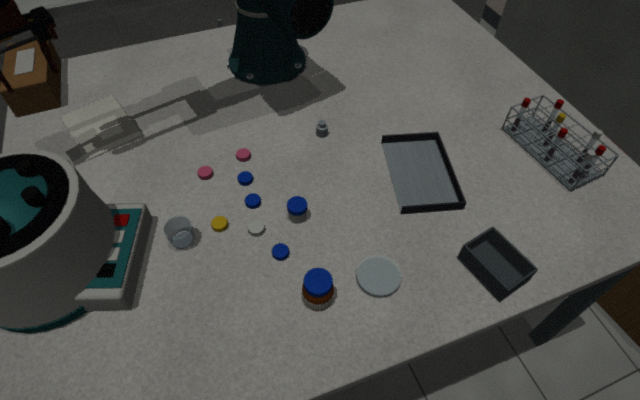

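View pics/side0.png

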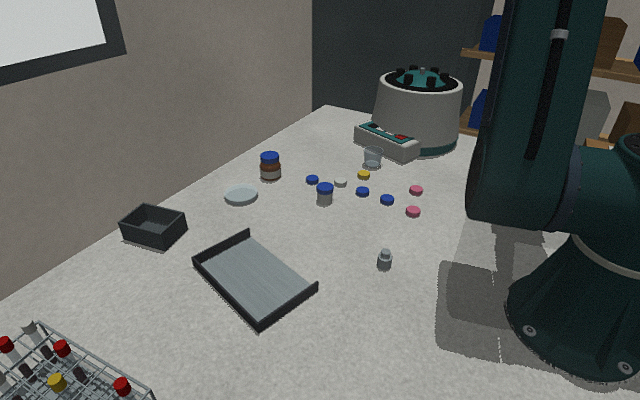

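The scene view shows blue caps at (245,178), (253,201) and (280,251). The blue things that could be confused with them are the pot lid (297,206) and the jar cap (318,283). The look-alikes are pink at (243,155) and (205,172), yellow at (220,223) and white at (256,228). The pan is at (423,172), open to the left. The weight is at (322,128), the beaker at (179,233) and the dish at (379,276). The side view agrees: caps at (387,199), (362,191) and (312,179), pot at (325,193).

Run:
```python
from h import *
for n in ['scene','side']:
    im=grab(n); P=cloud(im); hsv=cv2.cvtColor(im['pixels'],cv2.COLOR_RGB2HSV)
    print(n)
    for name,lo,hi in [('blue',(105,150,60),(125,255,255)),('pink',(165,60,90),(179,255,255)),('yel',(20,120,90),(32,255,255))]:
        m=cv2.inRange(hsv,lo,hi); k,l,s,c=cv2.connectedComponentsWithStats(m)
        for i in range(1,k):
            if s[i,4]<30: continue
            q=P[l==i]; q=q[np.linalg.norm(q,axis=1)<1.3]
            if len(q)==0: continue
            zt=np.percentile(q[:,2],80); 
            if zt>0.1 or zt<0: continue
            t=(l==i)
            w=plane(im,*np.nonzero(t)[::-1],zt); lo_=w.min(0);hi_=w.max(0)
            print(name,c[i].round(),s[i,4],'z',zt.round(3),'med',w.mean(0)[:2].round(3),'top',np.median(q[q[:,2]>zt-.004],0).round(3),'ext',(hi_-lo_)[:2].round(3))
    if n=='scene':
        for nm,u,v,z in [('weight',322,125,.04),('white',256,227,.014),('beaker',177,222,.05),('dish',378,273,.015),
          ('pan nearmouth topout',383,136,.025),('pan back near',438,133,.025),('pan back far',464,207,.025),('pan far mouth',402,210,.025)]:
            print(nm,plane(im,u,v,z)[:2].round(3))
    # height map of pan, depth-based
    k=(P[...,2]>.015)&(P[...,2]<.03)&(P[...,1]>-.25)&(P[...,1]<.25)&(P[...,0]>.3)&(P[...,0]<.75)&(im['pixels'].max(2)<75)
    k2,l,s,c=cv2.connectedComponentsWithStats(k.astype(np.uint8))
    for i in range(1,k2):
        if s[i,4]>150:
            q=P[l==i][:,:2].astype(np.float32); print('dark',c[i].round(),s[i,4],cv2.minAreaRect(q),q.min(0),q.max(0)); print(cv2.boxPoints(cv2.minAreaRect(q)).round(3).tolist())
im=grab('scene'); save(im,'crop1.png',(180,110,480,310),2.6)
```

```text
scene
blue [244. 177.] 119 z 0.014 med [ 0.445 -0.187] top [ 0.443 -0.187  0.013] ext [0.032 0.032]
blue [252. 199.] 141 z 0.014 med [ 0.516 -0.189] top [ 0.515 -0.189  0.013] ext [0.032 0.032]
blue [297. 204.] 247 z 0.045 med [ 0.586 -0.108] top [ 0.585 -0.107  0.044] ext [0.042 0.041]
blue [280. 250.] 186 z 0.014 med [ 0.664 -0.172] top [ 0.663 -0.172  0.013] ext [0.032 0.033]
blue [318. 281.] 583 z 0.07 med [ 0.782 -0.135] top [ 0.782 -0.135  0.069] ext [0.051 0.051]
pink [242. 153.] 111 z 0.014 med [ 0.368 -0.172] top [ 0.367 -0.172  0.013] ext [0.032 0.034]
pink [204. 171.] 120 z 0.015 med [ 0.393 -0.271] top [ 0.392 -0.271  0.014] ext [0.032 0.034]
yel [219. 222.] 164 z 0.014 med [ 0.55  -0.273] top [ 0.55  -0.273  0.013] ext [0.033 0.034]
weight [0.37  0.035]
white [ 0.591 -0.201]
beaker [ 0.547 -0.353]
dish [ 0.782 -0.008]
pan nearmouth topout [0.445 0.169]
pan back near [0.484 0.304]
pan back far [0.708 0.236]
pan far mouth [0.667 0.105]
dark [435. 205.] 266 ((0.6768230199813843, 0.17932993173599243), (0.1432056576013565, 0.022167107090353966), 81.9695816040039) [0.655969   
[... 940 characters left out ...]
t [0.032 0.034]
dark [221. 244.] 277 ((0.6740246415138245, 0.1798526644706726), (0.14257106184959412, 0.010928547009825706), 77.48377990722656) [0.65556765 0.11051869] [0.69469047 0.24949801]
[[0.652999997138977, 0.11100000143051147], [0.6639999747276306, 0.10899999737739563], [0.6949999928474426, 0.24799999594688416], [0.6840000152587891, 0.25099998712539673]]
dark [301. 294.] 171 ((0.4514320492744446, 0.21013867855072021), (0.08176160603761673, 0.004950145725160837), 75.55537414550781) [0.44009218 0.17043094] [0.4629267  0.24939305]
[[0.4390000104904175, 0.17100000381469727], [0.4440000057220459, 0.17000000178813934], [0.46399998664855957, 0.24899999797344208], [0.45899999141693115, 0.25]]
```

View pics/crop1.png

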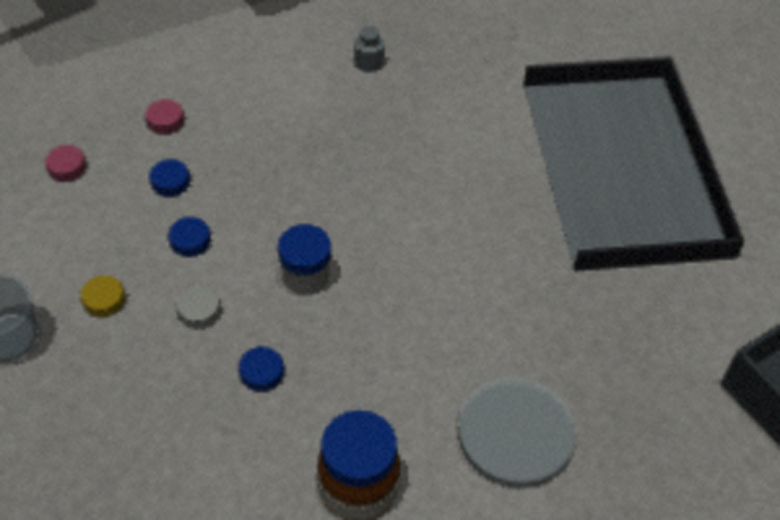

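The crop confirms my choice: the three flat blue discs are the caps, and the tall blue-lidded objects are the pot and the jar. I'll push with the flat 27 mm face of the closed fingers, one cap at a time, and re-localise halfway through each push.

```bash
cat >> h.py <<'E'
O=np.array([.575,.202]); D=np.array([.276,.961]); D/=np.linalg.norm(D); Ee=np.array([D[1],-D[0]])
Z=.029
def pan2w(d,l): return O+d*D+l*Ee
def w2pan(p): p=np.asarray(p)-O; return np.array([p@D,p@Ee])
def quat(d,flip):  # tool z down, tool x along d (or -d)
    a=np.arctan2(d[1],d[0])+(np.pi if flip else 0); return [0.,np.cos(a/2),np.sin(a/2),0.]
def blues():
    r={}
    for n in ['scene','side']:
        im=grab(n); P=cloud(im); m=cv2.inRange(cv2.cvtColor(im['pixels'],cv2.COLOR_RGB2HSV),(105,150,60),(125,255,255))
        k,l,s,c=cv2.connectedComponentsWithStats(m); r[n]=[]
        for i in range(1,k):
            if s[i,4]<25: continue
            zt=np.percentile(P[l==i][:,2],80)
            if not 0<zt<.1: continue
            zt=min([.014,.045,.07],key=lambda q:abs(q-zt))
            w=plane(im,*np.nonzero(l==i)[::-1],zt)
            p=(w.min(0)+w.max(0))[:2]/2+(np.array([-.002,.0015])if n=='scene' else np.array([.002,-.0015]))
            r[n].append((p.round(4),zt,(w.max(0)-w.min(0))[:2].round(3)))
    return r
def find(near,tol=.03):
    ps=[p for n,L in blues().items() for p,z,e in L if z==.014 and e.min()>.028 and np.linalg.norm(p-near)<tol]
    print('find',[(p.tolist()) for p in ps]); return np.mean(ps,0) if ps else None
def stage(cap,target,flip,first,frac,v=.06,gap=.008):
    """push cap a fraction of its way to target"""
    d=(target-cap); L=np.linalg.norm(d); d/=L; q=quat(d,flip); off=.0175+.010
    s=cap-d*(off+(.02 if first else gap)); e=cap+d*(L*frac-off)
    if first:
        env.move_to([*s,.12],q); env.move_linear([*s,Z],.1)
    else: env.move_linear([*s,Z],.05,ori=q)
    env.move_linear([*e,Z],v); return cap+d*L*frac
E
python3 - <<'E'
from h import *
C=[np.array(x) for x in [(.443,-.186),(.514,-.187),(.662,-.170)]]
T=[pan2w(.02,l) for l in (-.075,-.02,.035)]
for c,t in zip(C,T):
    d=(t-c)/np.linalg.norm(t-c)
    for f in (0,1):
        r=[env.inverse_kinematics([*p,z],quat(d,f)) for p,z in [(c-d*.05,.12),(c-d*.05,Z),((c+t)/2,Z),(t,Z)]]
        print(t.round(3),f,[None if x is None else np.round(x,2).tolist() for x in r])
E
```

```text
[0.508 0.242] 0 [[-0.64, 0.37, 1.88, -0.0, 0.89, -0.48], [-0.64, 0.53, 1.94, -0.0, 0.67, -0.48], [-0.09, 0.51, 1.98, -0.0, 0.65, 0.07], [0.32, 0.59, 1.79, -0.0, 0.77, 0.47]]
[0.508 0.242] 1 [[-0.64, 0.37, 1.88, -0.0, 0.89, 2.66], [-0.64, 0.53, 1.94, -0.0, 0.67, 2.66], None, [0.32, 0.59, 1.79, -0.0, 0.77, -2.67]]
[0.561 0.227] 0 [[-0.56, 0.45, 1.73, -0.0, 0.96, -0.45], [-0.56, 0.58, 1.79, -0.0, 0.76, -0.45], [-0.09, 0.56, 1.84, -0.0, 0.73, 0.02], [0.27, 0.63, 1.69, -0.0, 0.83, 0.38]]
[0.561 0.227] 1 [[-0.56, 0.45, 1.73, -0.0, 0.96, 2.7], [-0.56, 0.58, 1.79, -0.0, 0.76, 2.7], None, [0.27, 0.63, 1.69, -0.0, 0.83, -2.76]]
[0.614 0.212] 0 [[-0.42, 0.62, 1.39, -0.0, 1.13, -0.54], [-0.42, 0.73, 1.45, -0.0, 0.97, -0.54], [-0.08, 0.66, 1.61, -0.0, 0.87, -0.2], [0.23, 0.67, 1.58, -0.0, 0.89, 0.1]]
[0.614 0.212] 1 [[-0.42, 0.62, 1.39, -0.0, 1.13, 2.6], [-0.42, 0.73, 1.45, -0.0, 0.97, 2.6], [-0.08, 0.66, 1.61, -0.0, 0.87, 2.94], None]
```

Run:
```python
from h import *
env.close(10)
t=pan2w(.02,-.075); c=np.array([.443,-.186])
x=stage(c,t,0,True,.45); print('expected',x,env.get_obs()['time_s'],env.get_obs()['opening'],env.get_obs()['tcp_pos'])
print(blues()); save(grab('scene'),'mid1.png')
```

```text
expected [0.47244571 0.00656672] 8.0 0.00019382701434535242 [ 0.4682933  -0.02068969  0.02901233]
{'scene': [(array([ 0.5139, -0.1872]), 0.014, array([0.033, 0.033])), (array([ 0.5839, -0.1064]), 0.045, array([0.041, 0.042])), (array([ 0.6615, -0.1704]), 0.014, array([0.033, 0.032])), (array([ 0.7797, -0.1342]), 0.07, array([0.051, 0.051]))], 'side': [(array([ 0.7796, -0.1336]), 0.07, array([0.052, 0.052])), (array([ 0.6638, -0.164 ]), 0.014, array([0.03 , 0.046])), (array([0.4723, 0.0211]), 0.014, array([0.033, 0.026]))]}
```

View pics/mid1.png

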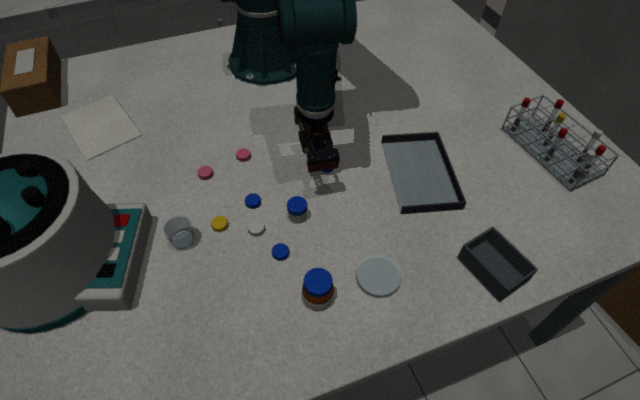

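The cap (peeking out at about (328,169) beside the gripper) is tracking exactly along the line. Next I'll finish the push.

Run:
```python
from h import *
t=pan2w(.01,-.075); o=np.array(env.get_obs()['tcp_pos'])[:2]
c=np.array([.443,-.186]); d=(pan2w(.02,-.075)-c); d/=np.linalg.norm(d)
n=(t-o)@d-.032
env.move_linear([*(o+d*n),Z],.06)
s=o+d*(n-.02); env.move_linear([*s,Z],.06); env.move_linear([*s,.13],.12)
p=find(t,.06); print(w2pan(p) if p is not None else blues(), env.get_obs()['time_s'])
```

```text
find [[0.5041, 0.2317]]
[ 0.00897466 -0.07634367] 13.6
```

```bash
cat >> h.py <<'E'
def full(c,t):
    d=t-c; d/=np.linalg.norm(d)
    m=stage(c,t,0,True,.5,.065); p=find(m,.05)
    if p is not None and abs(np.cross(d,p-m))>.008: print('off line',np.cross(d,p-m)); return
    env.move_linear([*(t-d*.031),Z],.065)
    s=t-d*.051; env.move_linear([*s,Z],.06); env.move_linear([*s,.13],.12)
    p=find(t,.06); print(w2pan(p) if p is not None else blues(), env.get_obs()['time_s'])
E
python3 -W ignore - <<'E'
from h import *
full(np.array([.514,-.187]),pan2w(.01,-.02))
E
```

```text
find [[0.5346, 0.0214]]
find [[0.5561, 0.2183], [0.5041, 0.2322]]
[ 0.00995236 -0.04957341] 24.675
```

```bash
python3 -W ignore - <<'E'
from h import *
full(np.array([.662,-.170]),pan2w(.01,.04))
o=env.get_obs()['tcp_pos']; env.move_to([.45,-.1,.3],quat(D,0))
for n,L in blues().items():
    for p,z,e in L: print(n,p,z,e,w2pan(p).round(4))
save(grab('scene'),'end.png'); print(env.get_obs()['time_s'])
E
```

```text
find [[0.636, 0.0216]]
find [[0.613, 0.2009]]
[0.00943233 0.03682718] 35.1917
scene [0.5062 0.2278] 0.014 [0.033 0.034] [ 0.0058 -0.0732]
scene [0.5577 0.2144] 0.014 [0.034 0.033] [ 0.0071 -0.0201]
scene [0.616  0.1979] 0.014 [0.034 0.033] [0.0074 0.0405]
scene [ 0.5836 -0.1061] 0.045 [0.042 0.041] [-0.2938  0.0933]
scene [ 0.7797 -0.134 ] 0.07 [0.051 0.051] [-0.2664  0.2895]
side [ 0.7808 -0.1336] 0.07 [0.05  0.052] [-0.2658  0.2904]
side [ 0.5846 -0.1067] 0.045 [0.041 0.04 ] [-0.2941  0.0944]
side [0.6139 0.2015] 0.014 [0.039 0.04 ] [0.0103 0.0375]
side [0.557  0.2182] 0.014 [0.037 0.04 ] [ 0.0106 -0.0218]
side [0.5051 0.2317] 0.014 [0.035 0.039] [ 0.0093 -0.0754]
36.65
```

View pics/end.png

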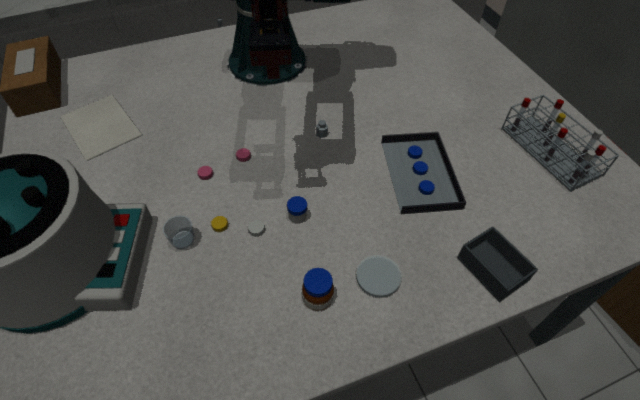

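The picture shows all three caps flat and well inside the pan, at (415,152), (420,168) and (427,187). The pot (297,206), weight, beaker, dish, jar and look-alikes are all where they were.

```bash
python3 -c "
from station import env
print(env.sign_off())"
```

```text
the job is handed in; nothing more can be done
None
```

All three blue caps were swept flat and wholly inside the pan in about 37 s, with everything else left where it was, and the job is handed in.

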